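# Start the clamp screw of the gluing press and keep hold of it

### The arm

A 7-joint arm with a two-finger parallel gripper is mounted at the origin on the work surface. World frame = base frame: x ahead of the robot, y to its left, z up, the work surface at z = 0. Lengths are in m, angles in degrees, forces in N, time in s.
With the tool pointing down it reaches from about 0.425 to 0.925 m from the base axis. Payload 6.8 kg.
Tool frame: the origin (TCP) lies between the finger pads, 19 mm behind the fingertips; this is the grasp point; z points along the fingers, y is the line along which they close (so a half turn about z gives the same grasp; the last joint's range is limited). The gripper opens to 85 mm and grips with 20 to 120 N. Pads are 22 mm wide; open, the fingers measure 114 mm over their backs; the gripper's body (76 mm by 85 mm) begins 54 mm behind the grasp point. The pads swing forward as they close: fully open they stand 13 mm farther back than shut.
Start: joints at [-6.194, 27.33, 1.283, 89.118, -0.659, 63.558, -4.761], TCP at [0.675, 0, 0.25] pointing down, gripper open.
Joint ranges: [-169.35, 169.35], [-19.33, 120.38], [-80.79, 83.38], [13.8, 139.57], [-78.32, 258.32], [9.67, 109.79], [-169.56, 169.56]. Speed limits (degrees/s): [136.94, 136.94, 180, 180, 180, 180, 180].

### API

Orientations are given as [roll, pitch, yaw] about the fixed x, y, z axes, in that order (R = Rz(yaw) Ry(pitch) Rx(roll)).
In Python, from rig import r, eyes gives the robot as it stands. The module is installed in compiled form; this text tells all that it offers.
- The arm moves only by the shell command python3 -m jog 'ROWS' [FORCE]. ROWS is JSON, a list that holds one entry, the list of rows, each a list of 5 numbers: the shift along the tool's x, y, z in cm, then the turn about the tool's z in degrees, then the opening, from 0 (shut) to 1 (fully open). In form: [[[dx, dy, dz, spin, hand], ...]]. A call has 1 to 10 rows; each row shifts and turns the commanded pose from where the row before left it, along the tool's axes as they then stand; what a row does not reach is not made up. A row lasts 1/8 s, in which the tool goes at most 62.5 mm and 10.7 degrees, less where a joint would pass 70% of its speed; a pose out of reach is approached as far as the arm can. A call with a gripper value outside its range is refused whole. The fingers move at their own pace and stop on an object; FORCE is the grip in N (left out, the last holds). Time passes only in rows, so rows that do not move let the fingers close. It gives the time, the measured TCP pose, the force, the opening and the grip force at its end, in the units of the state.
- r.sense(): the state, without advancing time (a new reading comes with each control period).
- eyes.read_camera(name): name is "scene" or "side" or "wrist"; returns a dict with "pixels" (400x640x3 uint8, red, green, blue), "K" (3x3 intrinsics, pixels), "k1" (the pictures are not rectified: a ray, as slopes to the right and down, at radius r is drawn at 1 + k1 r^2 times it, then the intrinsics apply), "rvec" (rotation vector, rad) and "tvec" (3), from world to camera coordinates, as OpenCV has them. Camera axes: x right, y down, z forward; pixel columns grow to the right and rows downward; lengths in m; the calibration is good to about 2 mm. A picture is of the moment at which its call begins. There is no depth.
- r.finish_job(): hands the job in; it is judged then, once.
The state is a dict: "clock": time; "joint_positions": joint angles; "joint_vel": joint speeds; "effort": joint torques, N m; "tcp_pos": TCP position; "eef_rot": TCP orientation; "ft_force": force on the tool from outside, world axes, zero at the start; "wrist_torque": the same for the moment, N m; "opening": finger opening in m; "finger_force": force on a finger pad.
Only numpy, scipy, OpenCV 4.12 (cv2) and the standard library are available. Lean on these libraries where they do the work, as an engineer would, in place of code of your own. Each camera call takes 0.05 s, during which the arm holds its last target. There are 200 camera calls.

### The job

The clamp screw of the small gluing press only rests on the mouth of its threaded boss: without lifting it, turn it gently backward (anticlockwise seen from above) until it drops into the start of the thread, then turn it forward (clockwise) one full turn so that it is started. Finish gripping the screw by its head or bar and keep holding it there, still and gripping with no more than 50 N, while I slide the model in; leave the other things on the bench alone.

Things in the scene. Friction and masses are not known exactly. Their poses are not given: they have to be found in the camera images.
- press: small gluing press fixed to the bench, a beech arch: base board 150 x 220 x 20 mm, two posts, a bridge 70 x 220 mm with its top 130 mm above the bench, and on the bridge's middle an upright steel boss, 62 mm across, its rim 165 mm above the bench. Origin: on the bench under the boss's axis; z up, y along the bridge. A block of model foam lies under the bridge.
- spindle: upright aluminium clamp screw (0.35 kg) in the boss. Its head is a round hub 36 mm across, 28 mm high, with a steel tommy bar 12 mm thick and 124 mm long through the middle (44 mm free each side). Origin: on its axis at mid height of bar and hub, at the start 230 mm above the bench; x along the bar, z up. It can only turn and go up and down; about 1 N at 40 mm from the axis turns it.
- boss_mouth (a point): centre of the boss's rim, 165 mm above the bench, on the screw's axis. The thread here is right-hand, 10 mm per turn. Backing 25 to 155 degrees (anticlockwise from above) brings the screw to the thread's start: it falls 10 mm by its own weight, unless clamped fingers carry it. Backing on meets a stop within 35 degrees.
- bar_end (a point): middle of one end face of the tommy bar, 62 mm from the screw's axis (the +x end). Turning the bar forward (clockwise) before the drop binds within 140 degrees; after it, forward turning lowers the screw 10 mm per turn, and the thread ends after about one and a half turns. Released, the screw stays where it is.
- pot: bystander: empty white plastic tub, 94 mm across the rim and 75 mm high, standing near the press. Origin: centre of its underside. Leave it alone.
- case: bystander: blue spectacles case 160 x 60 x 36 mm lying near the press. Origin: centre of its underside. Leave it alone.
- batten: bystander: light wooden batten 200 x 18 x 10 mm lying beyond the press. Origin: centre of its underside. Leave it alone.

How it is judged (in metres and radians):
On the way:
1. the screw, turned backward, has dropped into the start of the thread (its bar 10 mm lower) (z of spindle in the frame of press between 0.2165 and 0.2225 m), for 0.2 s.
At the end, for the whole second after the job is handed in: Through the last second the fingers grip the screw (at most 50 N on each pad, TCP within 75 mm of the bar's middle), it does not turn, and its bar stands 208.2 to 212.6 mm above the bench: dropped 10 mm, then one turn (give or take a fifth) drawn down 10 mm (z of spindle in the frame of press between 0.2082 and 0.2126 m and contact force between the fingers and spindle above 5 N and distance between the grasp point and spindle below 0.075 m and angular speed of spindle below 0.15 rad/s); the arm keeps its last pose, push and grip.
It fails at once if the screw is lifted more than 6 mm off the boss's mouth (z of spindle in the frame of press above 0.236 m).
It fails at once if the screw is gripped or pushed too hard (over 110 N in all, both pads together) (contact force between the fingers and spindle above 110 N).
It fails at once if the pot is disturbed (moved more than 30 mm) (distance of pot from where it was at the start of the episode above 0.03 m).
It fails at once if the case is disturbed (moved more than 30 mm) (distance of case from where it was at the start of the episode above 0.03 m).
It fails at once if the batten is disturbed (moved more than 30 mm) (distance of batten from where it was at the start of the episode above 0.03 m).
It also fails if it takes over 72 s, if anything falls off the work surface, if the arm or the gripper's body presses on something with over 40 N, if the wrist force passes 120 N, or if a joint passes its speed limit or range.

## Working session

There is one attempt and no reset: what is moved stays moved. The work goes in short steps, Python scripts to look and compute and a shell command to move; the robot and the scene stay as the last step left them, time stands still between calls to the robot, and variables do not carry over. Pictures are saved under pics/ and viewed, at most 10 in all, crops included, and the job is handed in when it is done.

```bash
mkdir -p pics; python3 - <<'E'
from rig import r,eyes
import cv2,numpy as np,pickle
d={}
for n in ("scene","side","wrist"):
    c=eyes.read_camera(n); d[n]=c
    print(n,np.round(c["K"],1).tolist(),c["k1"],np.round(np.ravel(c["rvec"]),3),np.round(np.ravel(c["tvec"]),3))
pickle.dump(d,open("c0.pkl","wb"))
im=np.vstack([d["scene"]["pixels"],d["side"]["pixels"]])[:,:,::-1]
cv2.imwrite("pics/a.png",d["scene"]["pixels"][:,:,::-1]);cv2.imwrite("pics/b.png",d["side"]["pixels"][:,:,::-1]);cv2.imwrite("pics/w.png",d["wrist"]["pixels"][:,:,::-1])
print(r.sense())
E
```

```text
scene [[390.2, 0.0, 321.3], [0.0, 390.2, 197.4], [0.0, 0.0, 1.0]] 0.016734315560316532 [ 1.318  2.381 -0.802] [ 0.274 -0.357  1.303]
side [[451.0, 0.0, 314.6], [0.0, 451.0, 202.0], [0.0, 0.0, 1.0]] -0.08979989807636367 [ 2.164 -0.346  0.169] [-0.542  0.271  1.039]
wrist [[338.3, 0.0, 320.8], [0.0, 338.3, 198.8], [0.0, 0.0, 1.0]] -0.019869738096729445 [-2.825e+00  0.000e+00  2.000e-03] [-0.674 -0.039  0.379]
{'clock': 0.15, 'joint_positions': array([-6.19489761, 27.36550427,  1.28164926, 89.16522908, -0.65795586,
       63.55889376, -4.76065807]), 'joint_vel': array([ 0.00711992, -0.16876843, -0.03065064, -0.23236671,  0.12186922,
        0.06645672, -0.04953404]), 'effort': array([ 1.55385478e-03, -5.96924365e+01,  1.60940632e+00, -2.81490952e+01,
        1.26662746e-02,  6.56643446e-03,  5.58682734e-05]), 'tcp_pos': array([ 6.74561739e-01, -8.85885446e-06,  2.49243120e-01]), 'eef_rot': array([-1.79918052e+02,  7.21189002e-03,  9.00021525e+01]), 'ft_force': array([-0.32290989,  0.02074364,  0.13732772]), 'wrist_torque': array([-0.0060326 ,  0.01775175, -0.05143887]), 'finger_force': 0.0, 'opening': 0.0856668186232486}
```

View pics/a.png

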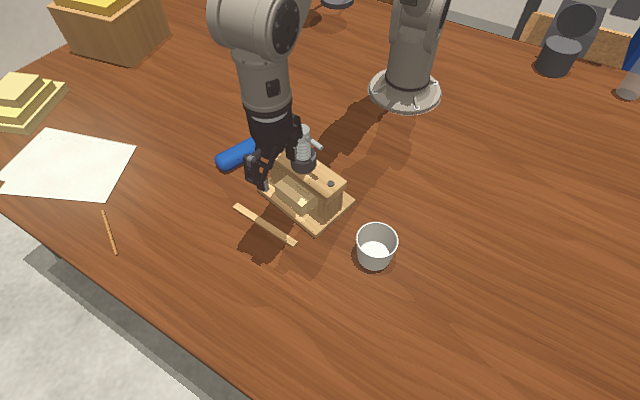

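View pics/b.png

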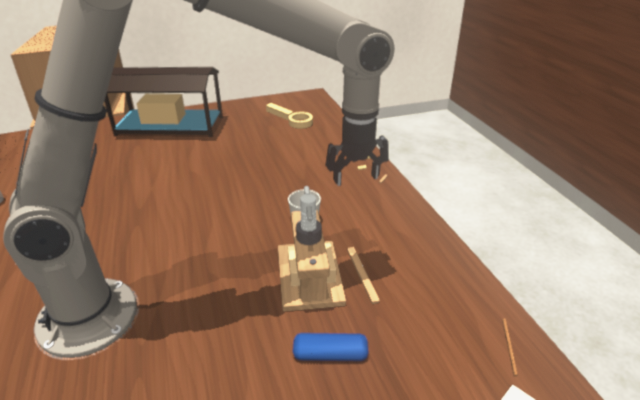

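Scene: press at about (310,185), with the hub at about (303,132) partly hidden by the gripper; pot at (377,246), case at (237,155), batten at (265,224). Side: hub at about (308,205), boss at (309,232), and the bar pointing roughly towards the camera.

```bash
python3 - <<'E'
import cv2,pickle,numpy as np
d=pickle.load(open("c0.pkl","rb"))
a=cv2.resize(d["scene"]["pixels"][100:220,240:400],None,fx=2.5,fy=2.5,interpolation=2)
b=cv2.resize(d["side"]["pixels"][170:290,240:400],None,fx=2.5,fy=2.5,interpolation=2)
w=cv2.resize(d["wrist"]["pixels"],(480,300))
w=cv2.copyMakeBorder(w,0,0,0,320,0)
cv2.imwrite("pics/c.png",np.vstack([np.hstack([a,b]),w])[:,:,::-1])
E
```

```text
(no output)
```

View pics/c.png

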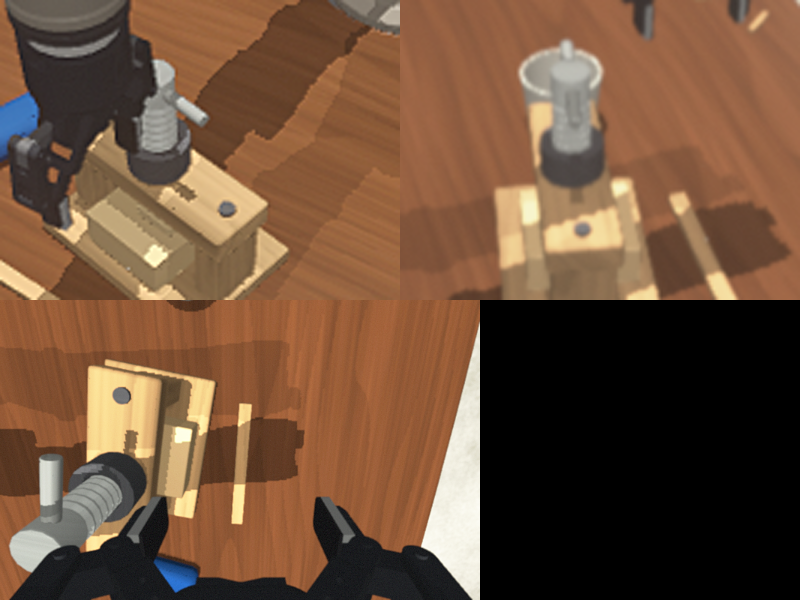

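```bash
cat > h.py <<'E'
import cv2,numpy as np
def ray(c,px):
    K,k=c["K"],c["k1"]
    s=cv2.undistortPoints(np.array([[px]],float),K,np.array([k,0,0,0,0.]))[0,0]
    R=cv2.Rodrigues(np.array(c["rvec"],float))[0]; t=np.ravel(c["tvec"])
    v=R.T@np.array([s[0],s[1],1]); return -R.T@t, v/np.linalg.norm(v)
def onz(c,px,z):
    o,v=ray(c,px); return o+v*(z-o[2])/v[2]
def tri(L):
    A=0;b=0;rs=[ray(*l) for l in L]
    for o,v in rs: M=np.eye(3)-np.outer(v,v);A=A+M;b=b+M@o
    p=np.linalg.solve(A,b); return p,[np.linalg.norm(np.cross(p-o,v)) for o,v in rs]
E
python3 - <<'E'
import pickle
from h import *
np.set_printoptions(precision=4,suppress=True)
d=pickle.load(open("c0.pkl","rb"));S,D,W=d["scene"],d["side"],d["wrist"]
print("cams",[ray(c,(320,200))[0] for c in (S,D,W)])
print("hubtop",onz(W,(56,330),.244),onz(S,(303,128),.244),onz(D,(308.4,196),.244),tri([(W,(56,330)),(S,(303,128)),(D,(308.4,196))]))
print("barend",onz(W,(68,211),.23),onz(S,(322,147),.23),tri([(W,(68,211)),(S,(322,147))]),onz(D,(306.5,187.5),.23))
print("near end", onz(D,(309,212),.23))
for n,p in dict(c1=(120,490),c2=(117,487)).items(): pass
f=4/3
# bridge corners (wrist crop), z=.13
print("bridge",[onz(W,(x*f,y*f),.13) for x,y in ((89,67),(160,78))], "batten",[onz(W,(x*f,y*f),.01) for x,y in ((245,104),(237,224))])
print("pot",onz(S,(377,240),.075),onz(D,(305,200),.075),"case",onz(D,(331,340),.03))
E
```

```text
cams [array([1.0498, 0.3412, 0.8255]), array([ 0.308 , -0.8273,  0.8174]), array([0.675 , 0.0801, 0.3716])]
hubtop [ 0.552  -0.0256  0.244 ] [ 0.5413 -0.0284  0.244 ] [ 0.5481 -0.0283  0.244 ] (array([ 0.5472, -0.0274,  0.244 ]), [np.float64(0.003480989695365628), np.float64(0.004525873390336869), np.float64(0.001197107812364115)])
barend [0.5607 0.028  0.23  ] [0.5562 0.0293 0.23  ] (array([0.5485, 0.0233, 0.2178]), [np.float64(0.001827348848585781), np.float64(0.0018273488485858755)]) [0.5603 0.0265 0.23  ]
near end [ 0.5368 -0.0682  0.23  ]
bridge [array([0.536 , 0.0801, 0.13  ]), array([0.6004, 0.07  , 0.13  ])] batten [array([0.6807, 0.0291, 0.01  ]), array([ 0.6683, -0.1692,  0.01  ])]
pot [0.6066 0.2047 0.075 ] [0.6036 0.1909 0.075 ] case [ 0.5226 -0.2603  0.03  ]
```

The hub axis is near (0.549, -0.027), and the bar yaw is about 80°. I'll lift, move above the hub and look again.

```bash
python3 -m jog '[[[0,0,-5,0,1],[0,-2,-3,0,1],[-1,-4,0,0,1],[-1,-4,0,0,1],[-0.7,-2.5,0,0,1],[0,0,0,0,1],[0,0,0,0,1]]]'
python3 - <<'E'
from rig import eyes
import cv2,numpy as np,pickle
d={n:eyes.read_camera(n) for n in ("scene","side","wrist")}
pickle.dump(d,open("c1.pkl","wb"))
a=cv2.resize(d["scene"]["pixels"][100:200,260:360],(400,400),interpolation=2)
b=cv2.resize(d["side"]["pixels"][165:265,260:360],(400,400),interpolation=2)
cv2.imwrite("pics/d.png",np.hstack([a,b])[:,:,::-1]);cv2.imwrite("pics/e.png",d["wrist"]["pixels"][:,:,::-1])
E
```

```text
clock: 1.02
tcp_pos: [0.5506, -0.0266, 0.33]
eef_rot: [180.0, -0.0, 90.0]
ft_force: [0.1, 0.4, -0.2]
opening: 0.0851
finger_force: 0.0
```

View pics/d.png

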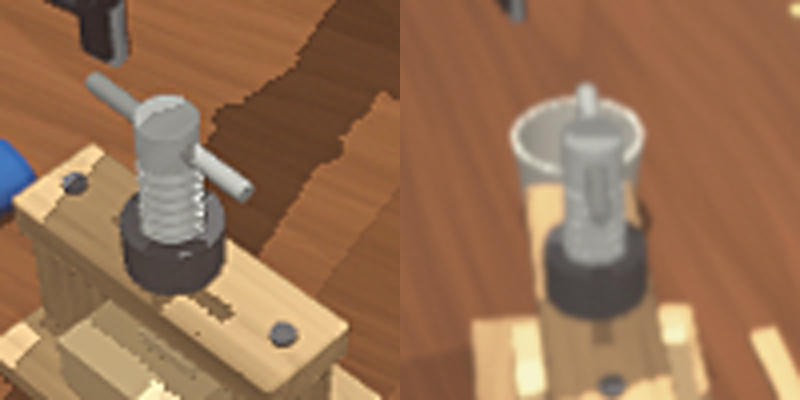

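View pics/e.png

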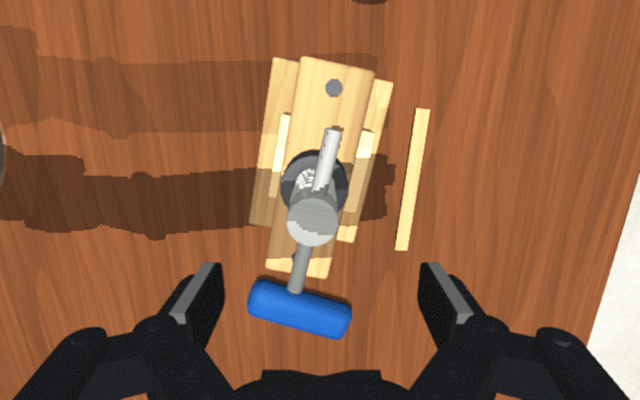

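Wrist: hub top at (312,221), bar ends at (333,132) and (296,290). In the scene crop the hub top is at (302,129.5) full-frame and the bar ends at (283,120) and (322,147). Nothing hides the hub now.

```bash
python3 - <<'E'
import pickle
from h import *
np.set_printoptions(precision=4,suppress=True)
d=pickle.load(open("c1.pkl","rb"));S,D,W=d["scene"],d["side"],d["wrist"]
print("hub",onz(W,(312,221),.244),onz(S,(301.7,129.5),.244),onz(D,(308.5,200),.244),tri([(W,(312,221)),(S,(301.7,129.5)),(D,(308.5,200))]))
a=onz(W,(333,132),.235);b=onz(W,(296,290),.23);print(a,b,(a+b)/2,np.degrees(np.arctan2(*(a-b)[1::-1])))
a=onz(S,(322.3,147.3),.23);b=onz(S,(283.3,120),.23);print(a,b,(a+b)/2,np.degrees(np.arctan2(*(a-b)[1::-1])))
E
```

```text
hub [ 0.5453 -0.0299  0.244 ] [ 0.5466 -0.0282  0.244 ] [ 0.5437 -0.0434  0.244 ] (array([ 0.5447, -0.0324,  0.2381]), [np.float64(0.00042251006040273714), np.float64(0.0027823740660377306), np.float64(0.0025048136271723065)])
[0.5589 0.0272 0.235 ] [ 0.5323 -0.0919  0.23  ] [ 0.5456 -0.0323  0.2325] 77.42809037622128
[0.5566 0.0303 0.23  ] [ 0.5308 -0.0894  0.23  ] [ 0.5437 -0.0295  0.23  ] 77.82990248537288
```

```bash
python3 -m jog '[[[-0.34,-0.51,0,0,1],[0,0,0,10.5,1],[0,0,0,10.5,1],[0,0,0,10.5,1],[0,0,0,10.5,1],[0,0,0,10.5,1],[0,0,0,10.5,1],[0,0,0,10.5,1],[0,0,0,10.5,1],[0,0,0,10.5,1]]]' 30
python3 -m jog '[[[0,0,0,10.5,1],[0,0,0,10.5,1],[0,0,0,10.5,1],[0,0,0,10.5,1],[0,0,0,10.5,1],[0,0,0,10.5,1],[0,0,0,7.5,1],[0,0,0,0,1],[0,0,0,0,1]]]'
python3 -c "
from rig import r;print(r.sense()['joint_positions'])"
```

```text
clock: 2.42
tcp_pos: [0.5449, -0.0306, 0.3299]
eef_rot: [180.0, 0.0, -4.9]
ft_force: [-0.8, -0.4, 0.3]
opening: 0.0853
finger_force: 0.0
clock: 3.55
tcp_pos: [0.5449, -0.0304, 0.3299]
eef_rot: [180.0, -0.0, -74.9]
ft_force: [0.1, 0.6, 0.4]
opening: 0.0854
finger_force: 0.0
[ -20.92300634   11.15396658   20.65058679  102.32615339   -4.2381619
   67.28483046 -163.84547295]
```

```bash
python3 -m jog '[[[0,0,4,0,1],[0,0,4,0,1],[0,0,2,0,1],[0,0,1.8,0,0.9],[0,0,0,0,0.6],[0,0,0,0,0.6],[0,0,0,0,0.6],[0,0,0,0,0.6]]]' 30
```

```text
clock: 4.55
tcp_pos: [0.5452, -0.0304, 0.2127]
eef_rot: [-179.9, -0.0, -75.0]
ft_force: [-0.1, 0.5, 0.3]
opening: 0.0512
finger_force: 0.0
```

```bash
cat > look.py <<'E'
import sys,cv2,numpy as np
from rig import r,eyes
s=r.sense(); print(np.round(s["wrist_torque"],2),s["joint_positions"][6].round(1))
d={n:eyes.read_camera(n) for n in ("scene","side")}
a=cv2.resize(d["scene"]["pixels"][100:200,260:360],(400,400),interpolation=2)
b=cv2.resize(d["side"]["pixels"][165:265,260:360],(400,400),interpolation=2)
cv2.imwrite(sys.argv[1],np.hstack([a,b])[:,:,::-1])
E
python3 -m jog '[[[0,0,0,-8,0.6],[0,0,0,-8,0.6],[0,0,0,-6,0.6],[0,0,0,-6,0.6],[0,0,0,-5,0.6],[0,0,0,-5,0.6],[0,0,0,-5,0.6],[0,0,0,-5,0.6],[0,0,0,0,0.6]]]'; python3 look.py pics/f.png
```

```text
clock: 5.68
tcp_pos: [0.5449, -0.0305, 0.2122]
eef_rot: [-180.0, -0.0, -27.1]
ft_force: [-1.3, 1.1, 0.3]
opening: 0.0508
finger_force: 0.4
[ 0.01  0.11 -0.02] -116.7
```

View pics/f.png

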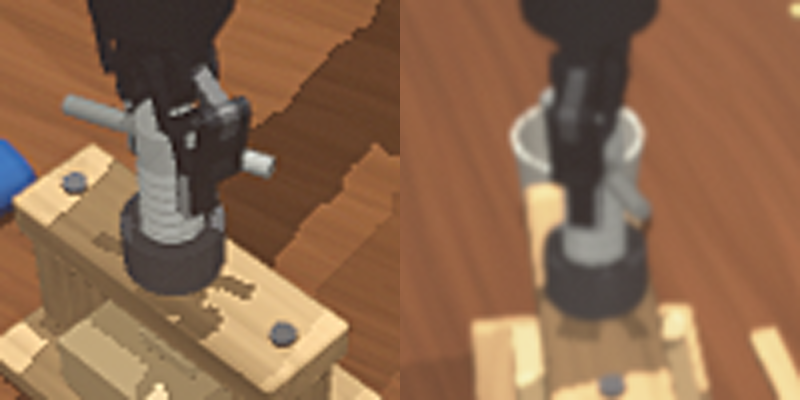

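The bar has turned with the fingers. Its ends are now at about (276,126) and (328,141) in the scene view, so it moved anticlockwise and hasn't dropped yet.

```bash
cat > bar.py <<'E'
import sys
from h import *
from rig import eyes
S=eyes.read_camera("scene")
v=[float(x) for x in sys.argv[1:]]
for z in (.23,.22,.21):
    a=onz(S,v[:2],z);b=onz(S,v[2:],z);m=(a+b)/2
    print(z,m.round(4),np.linalg.norm(a-b).round(4),np.degrees(np.arctan2(*(a-b)[1::-1])).round(1))
E
python3 bar.py 328 141.2 276.3 125.7
python3 -m jog '[[[0,0,0,-5,0.6],[0,0,0,-5,0.6],[0,0,0,-5,0.6],[0,0,0,-5,0.6],[0,0,0,-5,0.6],[0,0,0,0,0.6]]]'; python3 -c "
from rig import r;print(r.sense()['wrist_torque'])"
python3 -m jog '[[[0,0,0,-5,0.6],[0,0,0,-5,0.6],[0,0,0,-5,0.6],[0,0,0,-5,0.6],[0,0,0,0,0.6]]]'; python3 look.py pics/g.png
```

```text
0.23 [ 0.5445 -0.0303  0.23  ] 0.1244 99.0
0.22 [ 0.536  -0.0366  0.22  ] 0.1264 99.0
0.21 [ 0.5275 -0.0428  0.21  ] 0.1285 99.0
clock: 6.58
tcp_pos: [0.5446, -0.0307, 0.212]
eef_rot: [180.0, 0.0, -2.1]
ft_force: [-1.8, -1.7, 1.9]
opening: 0.0512
finger_force: 1.1
[-0.14895478  0.41371217 -0.08427539]
clock: 7.2
tcp_pos: [0.5447, -0.0308, 0.2119]
eef_rot: [180.0, 0.0, 17.8]
ft_force: [-1.6, -1.2, 0.7]
opening: 0.0515
finger_force: 1.2
[-0.27  0.35 -0.09] -74.9
```

View pics/g.png

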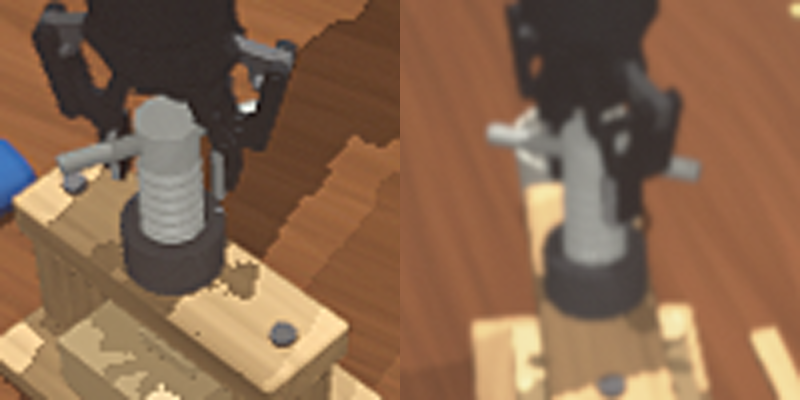

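The bar has backed about 65° and the hub top is still at scene row 124, so it hasn't dropped. I'll track the hub's top row with numbers from here.

```bash
cat > top.py <<'E'
import cv2,numpy as np
from rig import r,eyes
s=r.sense();c=eyes.read_camera("scene")["pixels"]
h=cv2.cvtColor(c,cv2.COLOR_RGB2HSV)
m=(h[...,1]<60)&(h[...,2]>105)
print("top",[int(np.argmax(m[112:175,x]))+112 for x in range(296,310)],"tq",s["wrist_torque"].round(2),"f",s["ft_force"].round(1),"j7",s["joint_positions"][6].round(0),"pad",round(float(s["finger_force"]),1))
E
python3 top.py
for i in 1; do :; done
python3 -m jog '[[[0,0,0,-5,0.6],[0,0,0,-5,0.6],[0,0,0,-5,0.6],[0,0,0,0,0.6]]]' >/dev/null; python3 top.py
python3 -m jog '[[[0,0,0,-5,0.6],[0,0,0,-5,0.6],[0,0,0,-5,0.6],[0,0,0,0,0.6]]]' >/dev/null; python3 top.py
```

```text
top [125, 125, 124, 124, 124, 124, 125, 125, 126, 126, 126, 128, 130, 131] tq [-0.33  0.45 -0.08] f [-2.9 -3.2  0.9] j7 -75.0 pad 1.4
top [125, 125, 125, 125, 124, 124, 124, 125, 125, 125, 125, 126, 127, 127] tq [-0.24  0.38 -0.01] f [-1.9 -0.8 -0.3] j7 -61.0 pad 1.0
top [126, 126, 126, 125, 125, 124, 124, 124, 124, 125, 125, 125, 125, 124] tq [-0.28  0.25 -0.14] f [-2.  -2.1 -0.8] j7 -47.0 pad 1.0
```

```bash
python3 -m jog '[[[0,0,0,-5,0.6],[0,0,0,-5,0.6],[0,0,0,0,0.6]]]' >/dev/null; python3 top.py
python3 -m jog '[[[0,0,0,-5,0.6],[0,0,0,-5,0.6],[0,0,0,0,0.6]]]' >/dev/null; python3 top.py
```

```text
top [131, 128, 126, 126, 126, 125, 125, 125, 125, 125, 124, 124, 124, 123] tq [-0.03  0.02 -0.01] f [-0.1 -0.3  0.5] j7 -37.0 pad 0.0
top [133, 133, 130, 127, 128, 127, 127, 127, 127, 125, 123, 123, 123, 123] tq [-0.58  0.03 -0.14] f [-0.  -3.2  1.1] j7 -28.0 pad 1.5
```

```bash
python3 look.py pics/i.png
```

```text
[-0.62 -0.08 -0.13] -28.2
```

View pics/i.png

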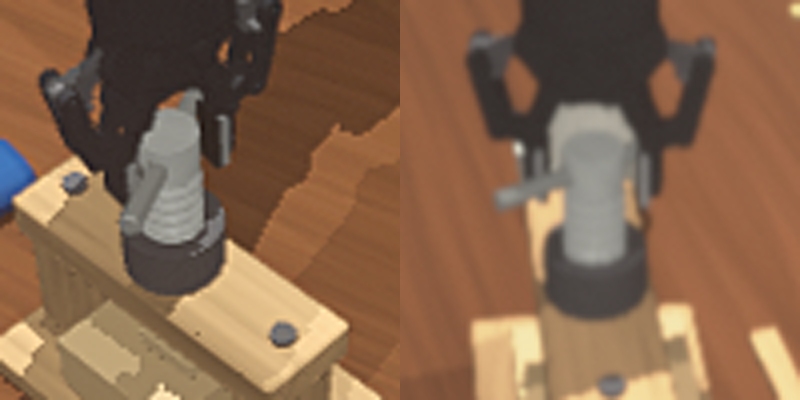

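It has dropped: the hub top is about 3.3 px lower (row 128) and fewer thread rings show. I'll back the fingers off to free the screw, lift, pass over the bar, and come down behind it for the forward stroke.

```bash
python3 -m jog '[[[0,0,0,7,0.6],[0,0,0,7,0.6],[0,0,0,0,0.6],[0,0,0,0,0.6]]]' ; python3 top.py
python3 -m jog '[[[0,0,-2.5,0,0.8],[0,0,-3,0,1],[0,0,0,-10,1],[0,0,0,-10,1],[0,0,0,-10,1],[0,0,0,-10,1],[0,0,0,-10,1],[0,0,0,-10,1],[0,0,0,-10,1],[0,0,0,-10,1]]]'
python3 -m jog '[[[0,0,0,-10,1],[0,0,0,-10,1],[0,0,0,-10,1],[0,0,0,-7,1],[0,0,0,0,1],[0,0,0,0,1]]]'; python3 look.py pics/j.png;python3 top.py
```

```text
clock: 9.9
tcp_pos: [0.5449, -0.0297, 0.2119]
eef_rot: [-180.0, -0.0, 54.1]
ft_force: [-0.3, 0.1, -0.4]
opening: 0.051
finger_force: 0.0
top [130, 128, 128, 127, 127, 127, 127, 127, 127, 125, 124, 124, 124, 124] tq [-0.   -0.04  0.03] f [-0.3  0.1 -0.4] j7 -41.0 pad 0.0
clock: 11.2
tcp_pos: [0.5449, -0.0303, 0.267]
eef_rot: [180.0, -0.0, 134.4]
ft_force: [1.0, 0.3, 0.5]
opening: 0.0853
finger_force: 0.0
clock: 11.95
tcp_pos: [0.5449, -0.0304, 0.267]
eef_rot: [180.0, -0.0, 170.9]
ft_force: [0.2, 0.6, 0.3]
opening: 0.0854
finger_force: 0.0
[ 0.01  0.09 -0.04] 71.2
top [129, 128, 128, 127, 127, 127, 127, 127, 127, 126, 123, 121, 119, 117] tq [0.   0.06 0.02] f [ 0.3  0.6 -0.1] j7 71.0 pad 0.0
```

View pics/j.png

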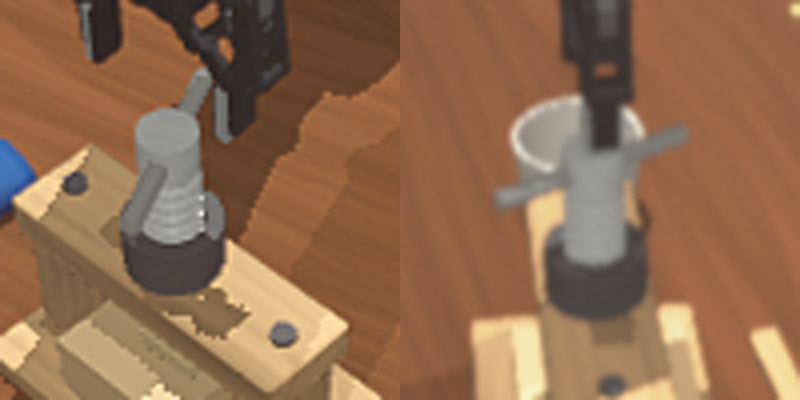

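The screw is clearly seated lower, with its hub top at (302,133). Scene bar ends: (311,119.5) and (294,156). Side bar ends: (284,214) and (331,198). Next I'll triangulate the bar.

```bash
python3 - <<'E'
import pickle
from h import *
d=pickle.load(open("c1.pkl","rb"));S,D=d["scene"],d["side"]
p,_=tri([(S,(294.25,156)),(D,(331,198.5))]);q,_=tri([(S,(310.5,120)),(D,(284.5,214.3))])
print(p.round(4),q.round(4),((p+q)/2).round(4),np.degrees(np.arctan2(*(p-q)[1::-1])))
p,_=tri([(S,(322.3,147.3)),(D,(306.5,187))]);print(p.round(4))
for z in(.23,.22):
  a=onz(S,(294.25,156),z);b=onz(S,(310.5,120),z);print(((a+b)/2).round(4),np.degrees(np.arctan2(*(a-b)[1::-1])))
E
```

```text
[ 0.6035 -0.0145  0.2175] [ 0.4874 -0.0447  0.2185] [ 0.5455 -0.0296  0.218 ] 14.58341606904523
[0.5594 0.03   0.2305]
[ 0.5536 -0.0216  0.23  ] 15.963420825546558
[ 0.5453 -0.0277  0.22  ] 15.963420825546546
```

```bash
python3 -m jog '[[[0,0,3,0,1],[0,0,2.5,0,0.8],[0,0,0,0,0.6],[0,0,0,0,0.6],[0,0,0,0,0.6],[0,0,0,8,0.6],[0,0,0,8,0.6],[0,0,0,5,0.6],[0,0,0,5,0.6],[0,0,0,5,0.6]]]'; python3 top.py
python3 -m jog '[[[0,0,0,5,0.6],[0,0,0,5,0.6],[0,0,0,7,0.6],[0,0,0,7,0.6],[0,0,0,7,0.6],[0,0,0,7,0.6],[0,0,0,7,0.6],[0,0,0,7,0.6]]]'; python3 top.py
```

```text
clock: 13.35
tcp_pos: [0.5457, -0.0307, 0.2131]
eef_rot: [179.9, 0.1, 139.8]
ft_force: [1.1, -1.4, -0.1]
opening: 0.0512
finger_force: 1.2
top [132, 134, 135, 128, 127, 127, 127, 127, 127, 124, 121, 120, 120, 123] tq [-0.48 -0.35  0.05] f [ 1.1 -1.4 -0.1] j7 41.0 pad 1.2
clock: 14.4
tcp_pos: [0.545, -0.0313, 0.2125]
eef_rot: [180.0, 0.1, 87.8]
ft_force: [0.2, -2.0, -0.8]
opening: 0.0511
finger_force: 1.1
top [144, 144, 143, 137, 133, 133, 131, 128, 128, 128, 122, 129, 130, 132] tq [-0.49  0.02  0.09] f [ 0.2 -2.  -0.8] j7 -8.0 pad 1.1
```

```bash
python3 -m jog '[[[0,0,0,8,0.6],[0,0,0,8,0.6],[0,0,0,8,0.6],[0,0,0,8,0.6],[0,0,0,8,0.6],[0,0,0,8,0.6],[0,0,0,8,0.6],[0,0,0,8,0.6],[0,0,0,8,0.6],[0,0,0,8,0.6]]]'; python3 top.py
python3 -m jog '[[[0,0,0,8,0.6],[0,0,0,8,0.6],[0,0,0,8,0.6],[0,0,0,8,0.6],[0,0,0,8,0.6],[0,0,0,8,0.6],[0,0,0,8,0.6],[0,0,0,8,0.6],[0,0,0,0,0.6]]]'; python3 top.py
```

```text
clock: 15.7
tcp_pos: [0.5457, -0.0302, 0.2126]
eef_rot: [180.0, -0.1, 7.9]
ft_force: [2.6, -0.6, -2.1]
opening: 0.0513
finger_force: 1.3
top [127, 129, 129, 129, 129, 129, 129, 129, 129, 129, 131, 132, 132, 134] tq [-0.11 -0.38  0.08] f [ 2.6 -0.6 -2.1] j7 -83.0 pad 1.3
clock: 16.88
tcp_pos: [0.5452, -0.0305, 0.2124]
eef_rot: [-180.0, -0.0, -55.7]
ft_force: [-0.3, -1.6, 0.2]
opening: 0.051
finger_force: 0.7
top [130, 130, 129, 127, 126, 125, 125, 130, 155, 130, 130, 148, 134, 134] tq [-0.33 -0.18  0.04] f [-0.3 -1.6  0.2] j7 -142.0 pad 0.7
```

```bash
python3 -m jog '[[[0,0,0,8,0.6],[0,0,0,8,0.6],[0,0,0,0,0.6],[0,0,0,-10,0.6],[0,0,0,0,0.7],[0,0,-2.5,0,0.8],[0,0,-3,0,1],[0,0,0,-10,1],[0,0,0,-10,1],[0,0,0,-10,1]]]'
python3 -m jog '[[[0,0,0,-10,1],[0,0,0,-10,1],[0,0,0,-10,1],[0,0,0,-10,1],[0,0,0,-10,1],[0,0,0,-10,1],[0,0,0,-10,1],[0,0,0,-10,1],[0,0,0,-10,1],[0,0,0,-10,1]]]' >/dev/null
python3 -m jog '[[[0,0,0,-10,1],[0,0,0,-10,1],[0,0,0,-10,1],[0,0,0,-10,1],[0,0,0,-10,1],[0,0,0,-10,1],[0,0,0,-5,1],[0,0,0,0,1],[0,0,0,0,1]]]'; python3 look.py pics/k.png
```

```text
clock: 18.18
tcp_pos: [0.5449, -0.03, 0.2672]
eef_rot: [-180.0, 0.0, -31.7]
ft_force: [0.4, -0.2, 0.3]
opening: 0.0851
finger_force: 0.0
clock: 20.55
tcp_pos: [0.5448, -0.0303, 0.267]
eef_rot: [180.0, -0.0, 132.9]
ft_force: [0.1, -0.5, -0.2]
opening: 0.0855
finger_force: 0.0
[-0.03  0.01 -0.03] 37.6
```

View pics/k.png

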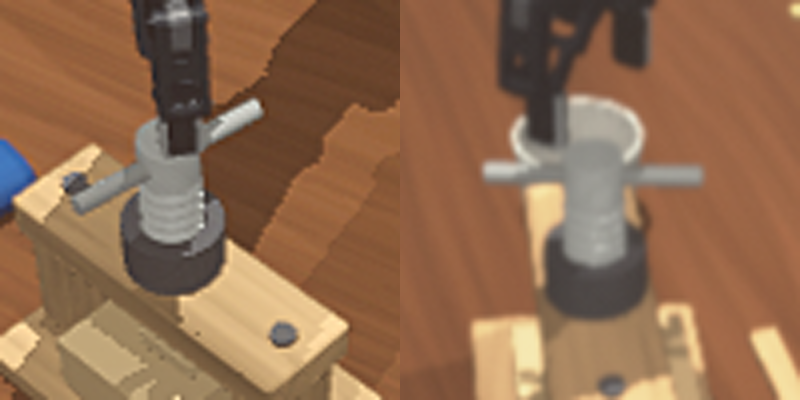

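The screw is lower again. Scene bar ends: (325,127) and (280,150.5). Side bar ends: (282,208) and (335,209).

```bash
python3 - <<'E'
import pickle
from h import *
d=pickle.load(open("c1.pkl","rb"));S,D=d["scene"],d["side"]
p,_=tri([(S,(280,150.8)),(D,(335,209.2))]);q,_=tri([(S,(325,127)),(D,(281.8,207.8))])
print(p.round(4),q.round(4),((p+q)/2).round(4),np.degrees(np.arctan2(*(p-q)[1::-1])))
E
```

```text
[ 0.6015 -0.0519  0.2122] [ 0.4878 -0.0081  0.2128] [ 0.5446 -0.03    0.2125] -21.064961814042462
```

```bash
python3 -m jog '[[[0,0,3,0,1],[0,0,2.5,0,0.8],[0,0,0,0,0.6],[0,0,0,0,0.6],[0,0,0,0,0.6],[0,0,0,8,0.6],[0,0,0,8,0.6],[0,0,0,5,0.6],[0,0,0,5,0.6],[0,0,0,5,0.6]]]'; python3 top.py
python3 -m jog '[[[0,0,0,7,0.6],[0,0,0,7,0.6],[0,0,0,7,0.6],[0,0,0,7,0.6],[0,0,0,7,0.6],[0,0,0,7,0.6],[0,0,0,7,0.6],[0,0,0,7,0.6],[0,0,0,7,0.6],[0,0,0,7,0.6]]]'; python3 top.py
python3 -m jog '[[[0,0,0,7,0.6],[0,0,0,7,0.6],[0,0,0,7,0.6],[0,0,0,7,0.6],[0,0,0,7,0.6],[0,0,0,7,0.6],[0,0,0,7,0.6],[0,0,0,7,0.6],[0,0,0,7,0.6],[0,0,0,6,0.6]]]'; python3 top.py
python3 -m jog '[[[0,0,0,0,0.6],[0,0,0,-9,0.6],[0,0,0,-9,0.6],[0,0,0,-9,0.6],[0,0,0,-9,0.6],[0,0,0,-9,0.6],[0,0,0,0,0.6],[0,0,0,0,0.6]]]'; python3 top.py; python3 look.py pics/m.png
```

```text
clock: 21.9
tcp_pos: [0.5454, -0.0314, 0.213]
eef_rot: [179.9, 0.1, 101.8]
ft_force: [-1.1, -2.6, -0.8]
opening: 0.0514
finger_force: 1.2
top [154, 134, 135, 155, 144, 144, 138, 133, 133, 130, 130, 131, 132, 133] tq [-0.53 -0.    0.08] f [-1.1 -2.6 -0.8] j7 8.0 pad 1.2
clock: 23.2
tcp_pos: [0.545, -0.0304, 0.2124]
eef_rot: [180.0, -0.0, 31.9]
ft_force: [0.1, -0.2, -1.6]
opening: 0.0512
finger_force: 1.2
top [131, 131, 130, 130, 130, 130, 130, 130, 130, 130, 131, 131, 132, 134] tq [-0.15 -0.06  0.08] f [ 0.1 -0.2 -1.6] j7 -57.0 pad 1.2
clock: 24.5
tcp_pos: [0.5458, -0.0307, 0.2127]
eef_rot: [-179.9, -0.1, -37.0]
ft_force: [2.0, -2.0, -1.6]
opening: 0.0511
finger_force: 1.2
top [132, 133, 134, 135, 139, 149, 145, 146, 154, 127, 120, 119, 119, 120] tq [-0.36 -0.35  0.09] f [ 2.  -2.  -1.6] j7 -121.0 pad 1.2
clock: 25.55
tcp_pos: [0.5449, -0.0303, 0.2121]
eef_rot: [-180.0, -0.0, 7.9]
ft_force: [0.1, 0.4, -0.3]
opening: 0.0512
finger_force: 0.0
top [132, 132, 131, 131, 131, 131, 131, 131, 130, 128, 131, 132, 132, 134] tq [-0.   -0.03  0.02] f [ 0.1  0.4 -0.3] j7 -80.0 pad 0.0
[ 0.02  0.05 -0.02] -79.6
```

```bash
python3 -m jog '[[[0,0,0,0,0.5],[0,0,0,0,0.45],[0,0,0,0,0.42],[0,0,0,0,0.4],[0,0,0,0,0.36],[0,0,0,0,0.3],[0,0,0,0,0.3],[0,0,0,0,0.3],[0,0,0,0,0.3]]]' 25; python3 top.py
```

```text
clock: 26.82
tcp_pos: [0.5452, -0.0321, 0.2125]
eef_rot: [179.9, -0.0, 7.9]
ft_force: [0.0, -4.8, 2.0]
opening: 0.0353
finger_force: 24.7
top [132, 131, 131, 131, 131, 131, 131, 131, 131, 132, 134, 150, 139, 140] tq [-1.12  0.   -0.05] f [ 0.  -4.8  2. ] j7 -80.0 pad 24.7
```

```bash
python3 -m jog '[[[0,0,0,0,0.3],[0,0,0,0,0.3],[0,0,0,0,0.3],[0,0,0,0,0.3]]]' && python3 -c "
from rig import r;print(r.finish_job())"
```

```text
clock: 27.38
tcp_pos: [0.5452, -0.0321, 0.2124]
eef_rot: [179.9, -0.0, 7.9]
ft_force: [0.2, -5.5, 3.0]
opening: 0.0358
finger_force: 24.7
the job is handed in; nothing more can be done
None
```

The screw dropped into the thread after about 117° of backward turning and was then turned forward about 359° by my count; the gripper now holds it still by the hub at about 25 N. I handed the job in at 27.4 s, and no verdict was returned.

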